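Slide the mug round the glass and jar under the coffee machine and start it

ROBOT

A 7-joint arm with a two-finger parallel gripper is mounted at the origin on a cart in front of the work surface, level with it; the furniture and walls round the work are solid. World frame = base frame: x ahead of the robot, y to its left, z up, the work surface at z = 0. Lengths are in m, angles in rad, forces in N, time in s.
With the tool pointing down it reaches from about 0.425 to 0.95 m from the base axis. Payload 4.7 kg.
Tool frame: the origin (TCP) lies between the finger pads; the fingertips stand 25 mm ahead of it and the grasp point (between the pads) lies 6 mm ahead of it; z points along the fingers, y is the line along which they close (so a half turn about z gives the same grasp; the last joint's range is limited). The gripper opens to 85 mm and grips with 20 to 120 N. Pads are 22 mm wide; open, the fingers measure 114 mm over their backs; the gripper's body (76 mm by 85 mm) begins 54 mm behind the grasp point. The pads swing forward as they close: fully open they stand 13 mm farther back than shut.
Start: joints at [1.124, 0.469, -0.049, 1.532, 0.024, 1.141, -0.082], TCP at [0.274, -0.617, 0.256] pointing down, gripper open.
Joint ranges: [-2.59, 2.59], [-0.33, 1.99], [-1.39, 1.29], [0.1, 2.45], [-1.04, 4.18], [0.21, 1.99], [-2.66, 2.66]. Speed limits (rad/s): [2.57, 2.57, 3.14, 3.14, 3.14, 3.14, 3.14].

INTERFACE

Orientations are given as a 3x3 rotation matrix whose columns are the frame's x, y, z axes.
In Python, from rig import * gives the robot as it stands. Calls block until the motion is done:
- movep(position, orientation): joint-space move of the TCP to a pose.
- move_l(position, attitude=None, feed=0.15, until_force=None): straight line of the TCP; attitude=None keeps the orientation; feed is the mean speed in m/s. With until_force (N) it stops when the force on the tool has changed by that much, and returns True; else False.
- move_joints(angles): joint-space move.
- command_gripper(opening, newtons=None): finger opening in m; newtons is the grip in N (None keeps the last); returns when the fingers have stopped.
- sleep(seconds).
- inverse_kinematics(position, orientation): joint angles nearest the present ones, or None.
- sense(): the state.
- camera(name): name is "side" or "top"; returns (picture, depth): 384x512x3 uint8, red, green, blue; 384x512 float32, m along the optical axis (not along the pixel's ray), 0 where there is no reading.
- camera_params(name): a dict with "K" (3x3 intrinsics, pixels), "position" and "rotation" of the camera in the world. Camera axes: x right, y down, z forward; pixel columns grow to the right and rows downward; lengths in m; the calibration is good to about 2 mm. A picture is of the moment at which its call begins. camera_params takes no time and is no camera call.
A pose or a line that the arm cannot do raises Unreachable and nothing moves.
- finish_job(): hands the job in; it is judged then, once.
The state is a dict: "time_s": time; "joint_pos": joint angles; "qd": joint speeds; "joint_efforts": joint torques, N m; "position": TCP position; "tcp_rot": TCP orientation; "wrist_force": force on the tool from outside, world axes, zero at the start; "ft_torque": the same for the moment, N m; "finger_gap": finger opening in m; "gripper_force": force on a finger pad.
Only numpy, scipy, OpenCV 4.12 (cv2) and the standard library are available. Lean on these libraries where they do the work, as an engineer would, in place of code of your own. Each camera call takes 0.05 s, during which the arm holds its last target. There are 200 camera calls.

TASK

Make a coffee: slide the striped mug that stands near the front of the worktop (not its twin at the back wall) along the worktop, without lifting it and without letting it touch the drinking glass or the honey jar, fully home between the coffee machine's two front feet so that it stands under the spouts. Only then push the machine's lever all the way down (that pierces the capsule already in it, and it begins to drip), and finally press the start button fully in and let it go. Leave the glass, the jar and the teaspoon where they are.

Things in the scene. Friction and masses are not known exactly. Their poses are not given: they have to be found in the camera images.
- mug: The mug to move: white with dark stripes, loose (its fixed twin at the back wall is not meant), upright, 90 mm tall, round body 86 mm across, open top, 0.24 kg, friction about 0.6. Its only handle sticks out along own -y and ends 72 mm from the axis of the round body; it is up to 32 mm wide, 10 to 82 mm above the worktop. Origin on the underside, 14.5 mm from that axis towards the handle; own z is up.
- mug_center (a point): Point on the axis of the mug's round body, half-way up (45 mm above its underside).
- coffee_machine: Capsule coffee machine, fixed, 146 mm wide, 226 mm high: grey head on a black column, clear water tank behind. Origin on the worktop straight below its twin spouts, where the axis of the mug's round body belongs. Own x points from the open front into the machine, own z up. The column's face is 48 mm behind the origin: 5 mm clear of a mug that is home. It reaches 235 mm behind the origin.
- bay_mouth (a point): Middle of the opening between the tips of the machine's two low front feet, on the worktop, 63 mm in front of the origin. The feet are 18 mm high, 17 mm thick, run along the machine's own x, and leave 112 mm between them from here to the column. So the mug goes in only from the front, and only with its handle pointing out to the front (machine's -x).
- head_nose (a point): Foremost point of the machine's overhanging head, at its lower edge: 40 mm in front of the origin, 124 mm above the worktop. The head is 104 mm wide with a round nose (radius 52 mm) and reaches up to 190 mm; the twin spouts below it end 106 mm above the worktop, 16 mm above the mug.
- brew_lever (a joint): Angle of the lever on top of the head, rad: 0 is all the way down (closed, level), at most 1.0; it starts raised. Steel plate 60 mm wide and 80 mm long, black thumb pad at its front end; its hinge runs along the machine's own y, 75 mm behind the origin, 198 mm above the worktop. Pushed down from above it swings shut; it stays at any angle (0.08 N m).
- lever_pad (a point): Middle of the upper face of the lever's thumb pad, 69 mm from the hinge axis along the lever and 11 mm above its underside; the pad's end beyond it is rounded.
- start_button (a joint): Travel of the start button, m: 0 is out, 0.005 fully pressed; a spring (4 N when fully in) returns it.
- start_button_top (a point): Middle of the top of the start button: round steel push button 20 mm across on top of the head's nose, 24 mm in front of the machine's origin, pressed straight down. The closed lever's end is about 20 mm behind this point.
- tumbler_center (a point): Centre (half-way up) of the clear drinking glass, loose, upright, 76 mm across, 86 mm tall; stands in the way of the mug; not to be touched or moved.
- honey_center (a point): Centre (half-way up) of the honey jar with black lid, loose, upright, 64 mm across, 94 mm tall; stands in the way of the mug; not to be touched or moved. The glass and the jar can stand in each other's place.
- teaspoon: Steel teaspoon lying on the worktop, loose, 130 x 27 x 11 mm, origin at the middle of its underside; to be left alone.

How it is judged:
By the outcome, as a careful person would: the job done as asked, in the order asked, and still so for the second after the job is handed in, with the robot touching nothing.
It also fails if it takes over 64 s, if anything falls off the work surface, if the arm or the gripper's body presses on something with over 40 N, if the wrist force passes 120 N, or if a joint passes its speed limit or range.

## Working session

There is one attempt and no reset: what is moved stays moved. The work goes in short steps, each a Python script; the robot and the scene stay as the last script left them, time stands still between calls to the robot, and variables do not carry over. Pictures are saved under pics/ and viewed, at most 10 in all, crops included, and the job is handed in when it is done.

```bash
mkdir -p pics; ls
python3 - <<'E'
from rig import *
import cv2,numpy as np
for n in("side","top"):
    p,d=camera(n); cv2.imwrite(f"pics/{n}0.png",p[:,:,::-1]); np.savez(f"{n}0.npz",p=p,d=d)
    c=camera_params(n); print(n,c["K"],c["position"],c["rotation"],(d>0).mean())
s=sense();print(s["time_s"],s["position"],s["tcp_rot"],s["finger_gap"])
E
```

```text
pics
side [[440.10684043   0.         260.25213592]
 [  0.         440.10684043 194.84040498]
 [  0.           0.           1.        ]] [0.23377175 0.96800284 0.62832563] [[-0.97131216 -0.08045404  0.22378523]
 [-0.23699167  0.40538993 -0.88288954]
 [-0.01968824 -0.91059659 -0.41282711]] 0.9957987467447916
top [[349.67213153   0.         257.90488444]
 [  0.         349.67213153 190.73305228]
 [  0.           0.           1.        ]] [ 0.37733609 -0.07681353  0.99828282] [[-0.01287893 -0.99247742  0.12174854]
 [-0.99988376  0.01178887 -0.00966949]
 [ 0.00816147 -0.12185892 -0.99251388]] 0.9958343505859375
0.1 [ 0.27371936 -0.61650706  0.25537919] [[ 9.13961917e-01  4.05799257e-01 -7.59174464e-04]
 [ 4.05799962e-01 -9.13960621e-01  1.54073646e-03]
 [-6.86258539e-05 -1.71624742e-03 -9.99998525e-01]] 0.08543008565725503
```

View pics/top0.png

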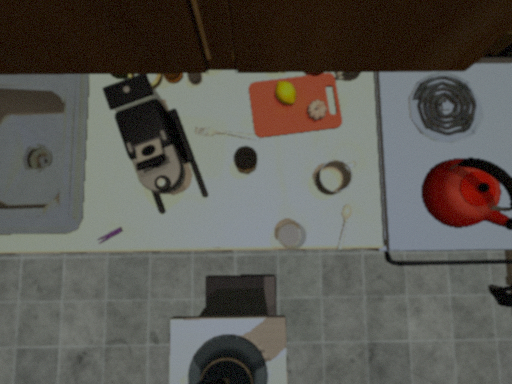

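View pics/side0.png

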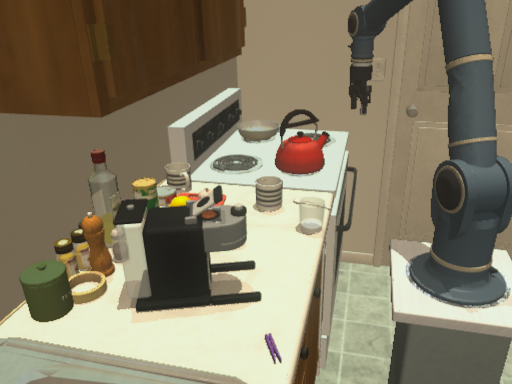

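Top view: machine about (150,150) with foot tips near (162,210) and (205,195), jar at (245,160), mug at (330,178), glass at (290,234), spoon at (345,225). Next I'll measure, using depth.

```bash
cat > h.py <<'E'
import numpy as np,cv2
from rig import *
def cloud(n,d):
    c=camera_params(n);K=c["K"];v,u=np.mgrid[:384,:512]
    r=np.stack([(u-K[0,2])/K[0,0],(v-K[1,2])/K[1,1],np.ones_like(d)],-1)*d[...,None]
    return r@np.array(c["rotation"]).T+c["position"]
def plane(n,u,v,z):
    c=camera_params(n);K=c["K"];r=np.array(c["rotation"])@[(u-K[0,2])/K[0,0],(v-K[1,2])/K[1,1],1]
    p=np.array(c["position"]);return p+r*(z-p[2])/r[2]
E
python3 - <<'E'
from h import *
T=np.load("top0.npz");P=cloud("top",T["d"])
im=cv2.resize(T["p"][70:270,90:370],(800,571),interpolation=cv2.INTER_CUBIC)
cv2.imwrite("pics/topc.png",np.clip(im[:,:,::-1]*1.4,0,255))
S=np.load("side0.npz");im=cv2.resize(S["p"][150:330,100:350],(800,576),interpolation=cv2.INTER_CUBIC);cv2.imwrite("pics/sidec.png",im[:,:,::-1])
for n,u,v in[("mug",330,178),("jar",245,160),("glass",290,234)]:
    w=np.s_[v-25:v+26,u-25:u+26];z=P[w][...,2];p=P[w]
    print(n,"hist",np.histogram(z,np.arange(-.02,.13,.01))[0])
    m=(z>.03)&(z<.12);q=p[m];print(q.mean(0),q[:,:2].min(0),q[:,:2].max(0))
    m=(z>z[m].max()-.012);q=p[m];c,r=cv2.minEnclosingCircle(q[:,:2].astype(np.float32));print(" top",q[:,2].max(),len(q),c,r)
for a in(.01,.03),(.1,.18),(.18,.2),(.2,.3):
    m=(P[...,2]>a[0])&(P[...,2]<a[1]);m[:, :90]=0;m[:,215:]=0;m[:75]=0;m[225:]=0
    q=P[m];print(a,len(q),cv2.minAreaRect(q[:,:2].astype(np.float32)))
E
```

```text
mug hist [   0  876 1017  129   60   56   56   63   64   73  147   40    0    0]
[ 0.53286583 -0.29728229  0.06807003] [ 0.4852174  -0.35040989] [ 0.57206546 -0.24733893]
 top 0.9982828248791625 196 (0.46944931149482727, -0.2103063017129898) 0.16228868067264557
jar hist [   0 1070  973   25    9   16   13   18   14    6   29  416    0    0]
[ 0.57479926 -0.05226922  0.08755636] [ 0.54783872 -0.08186061] [ 0.60886083 -0.02065698]
 top 0.9982828248791625 449 (0.49259698390960693, -0.05963482707738876) 0.11663404107093811
glass hist [ 13 805 638 351  32  30  34  23  35  27  84   0   0   0]
[ 0.37223758 -0.18335275  0.06555109] [ 0.33672835 -0.20933206] [ 0.41159922 -0.133539  ]
 top 0.9982828248791625 102 (0.3760504126548767, -0.14307279884815216) 0.06637173891067505
(0.01, 0.03) 948 ((0.6815938353538513, 0.1497812569141388), (0.4337029457092285, 0.24520409107208252), 19.47286605834961)
(0.1, 0.18) 478 ((0.6058976054191589, 0.17782407999038696), (0.2636699676513672, 0.11682355403900146), 20.5340518951416)
(0.18, 0.2) 3114 ((0.6043047904968262, 0.1771475374698639), (0.26326683163642883, 0.11641423404216766), 20.586917877197266)
(0.2, 0.3) 2174 ((0.6120383739471436, 0.1778159737586975), (0.2757778763771057, 0.10744956135749817), 21.476964950561523)[ WARN:0@0.332] global loadsave.cpp:1063 imwrite_ Unsupported depth image for selected encoder is fallbacked to CV_8U.
```

View pics/topc.png

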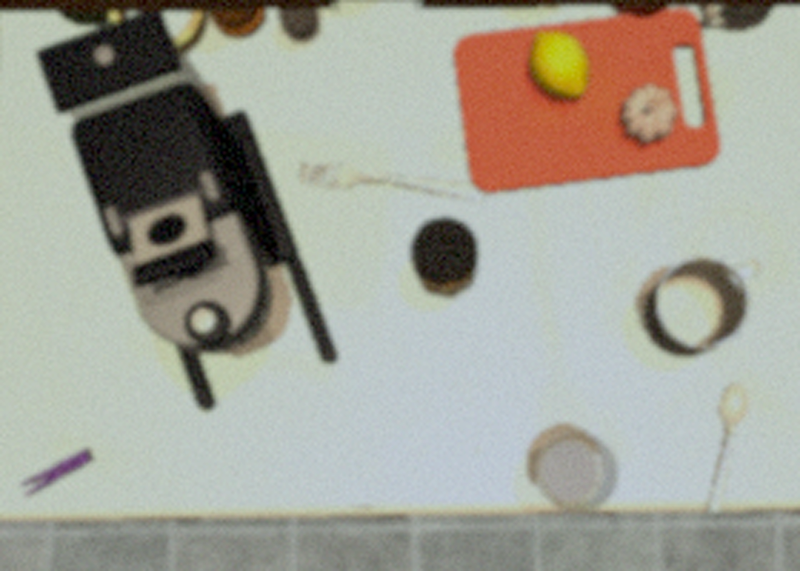

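View pics/sidec.png

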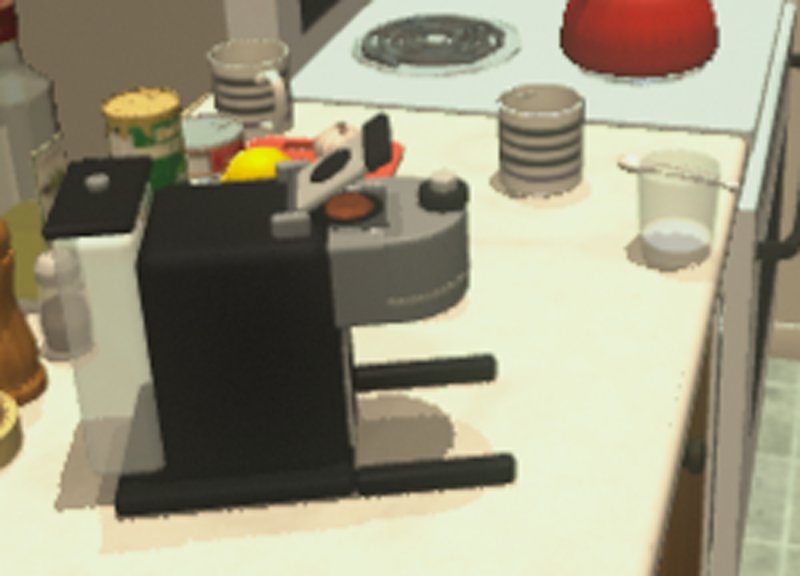

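Mug handle points to the upper right (crop ~(750,268)), away from the machine, so it must be turned about 110°. The lever is raised and the button sits on the nose. Next I'll measure mug, jar, glass and machine precisely.

Run:
```python
from h import *
from scipy.optimize import least_squares
C={}
for n in("top","side"):
    T=np.load(n+"0.npz");C[n]=(cloud(n,T["d"]),T["p"].astype(int))
def fit(q,r=None):
    f=lambda x:np.hypot(q[:,0]-x[0],q[:,1]-x[1])-(x[2] if r is None else r)
    s=least_squares(f,[*q[:,:2].mean(0),.04],loss="soft_l1",f_scale=.003);return s.x,np.abs(s.fun).mean()
for n,c,zr,r in[("mug",(.53,-.297),(.084,.1),.041),("jar",(.575,-.052),(.088,.1),None),("glass",(.373,-.175),(.078,.095),.037)]:
    for k in C:
        P=C[k][0];d=np.hypot(P[...,0]-c[0],P[...,1]-c[1]);m=(d<.06)&(P[...,2]>zr[0])&(P[...,2]<zr[1]);q=P[m]
        if len(q)<15: print(n,k,len(q));continue
        print(n,k,len(q),"z",np.median(q[:,2]),"bbox mid",(q.min(0)+q.max(0))[:2]/2,np.ptp(q,0)[:2],"fit",*fit(q,r))
P=C["top"][0];d=np.hypot(P[...,0]-.53,P[...,1]+.297);m=(d>.052)&(d<.08)&(P[...,2]>.03)&(P[...,2]<.1);q=P[m];print("handle",len(q),q[:,:3].round(3).tolist()[:25],np.argwhere(m)[:,::-1].mean(0))
# outer side cloud of mug from side cam
P=C["side"][0];d=np.hypot(P[...,0]-.53,P[...,1]+.297);m=(d<.06)&(P[...,2]>.02)&(P[...,2]<.08);q=P[m];print("mug side body",len(q),fit(q,.043))
P=C["side"][0];d=np.hypot(P[...,0]-.575,P[...,1]+.052);m=(d<.05)&(P[...,2]>.02)&(P[...,2]<.08);q=P[m];print("jar side",len(q),len(q) and fit(q,.032))
# machine: feet (dark, z .01-.03), from both
a=np.radians(20);
for k in C:
    P,I=C[k];m=(I.max(-1)<70)&(P[...,2]>.012)&(P[...,2]<.024)&(P[...,0]>.38)&(P[...,0]<.7)&(P[...,1]>0)&(P[...,1]<.32)
    nl,lab,st,cc=cv2.connectedComponentsWithStats(m.astype(np.uint8))
    for i in range(1,nl):
        if st[i,4]>25:
            q=P[lab==i];print(k,"foot",st[i,4],"z",np.median(q[:,2]),"rect",cv2.minAreaRect(q[:,:2].astype(np.float32)),"line",np.degrees(np.arctan2(*cv2.fitLine(q[:,:2].astype(np.float32),cv2.DIST_HUBER,0,.01,.01).ravel()[[1,0]])))
# head top
P,I=C["top"]
m=(P[...,2]>.18)&(P[...,2]<.1955)&(P[...,0]>.4)&(P[...,0]<.62)&(P[...,1]>.05)&(P[...,1]<.3);q=P[m];print("head",len(q),np.median(q[:,2]),cv2.minAreaRect(q[:,:2].astype(np.float32)))
for k in C:
    P,I=C[k];m=(I.min(-1)>(130 if k=="top" else 130))&(np.ptp(I,axis=-1)<50)&(P[...,2]>.196)&(P[...,2]<.225)&(P[...,0]>.4)&(P[...,0]<.56)&(P[...,1]>.05)&(P[...,1]<.22)
    q=P[m];print(k,"btn?",len(q),len(q) and (np.median(q,0),np.argwhere(m)[:,::-1].mean(0)))
```

```text
mug top 143 z 0.08897025349884502 bbox mid [ 0.52876446 -0.28998738] [0.086602   0.08529689] fit [ 0.52809814 -0.29024979  0.04      ] 0.001114720775871524
mug side 145 z 0.08877252903167387 bbox mid [ 0.52460342 -0.29312132] [0.0852545  0.09337028] fit [ 0.52524506 -0.29261795  0.04      ] 0.002071256166107844
jar top 433 z 0.09324310691098459 bbox mid [ 0.57864091 -0.05143395] [0.06043985 0.06085333] fit [ 0.57863804 -0.05197949  0.02189487] 0.006082851396689219
jar side 0
glass top 89 z 0.08492606960631177 bbox mid [ 0.37416378 -0.17143553] [0.07487086 0.07579306] fit [ 0.37345909 -0.17074065  0.04      ] 0.0005882556664411438
glass side 189 z 0.08327316612046987 bbox mid [ 0.37050976 -0.17528704] [0.07546182 0.08436451] fit [ 0.37072197 -0.1736208   0.04      ] 0.0013566821780302148
handle 11 [[0.568, -0.34, 0.077], [0.569, -0.344, 0.073], [0.565, -0.339, 0.08], [0.565, -0.343, 0.077], [0.565, -0.345, 0.078], [0.562, -0.341, 0.08], [0.562, -0.344, 0.081], [0.563, -0.349, 0.071], [0.559, -0.341, 0.082], [0.559, -0.344, 0.078], [0.562, -0.35, 0.067]] [353.45454545 162.63636364]
mug
[... 376 characters left out ...]
8045, 0.013629581779241562), 20.748546600341797) line 23.325584
side foot 191 z 0.017650416261257962 rect ((0.5344771146774292, 0.08459608256816864), (0.10509815812110901, 0.014530542306602001), 20.705326080322266) line 20.993464
side foot 985 z 0.0184237753197366 rect ((0.5715693831443787, 0.2208055704832077), (0.27094441652297974, 0.04505867511034012), 21.234264373779297) line 18.440952
head 1363 0.18998516594194126 ((0.5597113370895386, 0.16018259525299072), (0.16663894057273865, 0.11611834168434143), 20.71894645690918)
top btn? 1 (array([0.49443209, 0.13117672, 0.20909196]), array([163., 183.]))
side btn? 41 (array([0.49723753, 0.13858167, 0.21215064]), array([229.6097561, 205.3902439]))
```

Measured: mug axis ≈(0.527,−0.292), handle at −54°, glass ≈(0.372,−0.172), jar ≈(0.578,−0.052), machine origin ≈(0.521,0.147), yaw 20.8°. These agree with the sizes given. 

Plan:
1. Pinch the mug wall from above, slide it between glass and jar, and turn it.
2. Slide it part-way in.
3. Pinch the handle with a tilted tool and push it home.

First a reach check.

```bash
cat >> h.py <<'E'
MO=np.array([.521,.147]);YAW=np.radians(20.8);U=np.array([np.cos(YAW),np.sin(YAW)]);V=np.array([-U[1],U[0]])
def mw(x,y,z):return np.r_[MO+x*U+y*V,z]
def Rdown(phi):  # closing axis along world angle phi, pointing down
    y=np.array([np.cos(phi),np.sin(phi),0]);z=np.array([0,0,-1.]);return np.stack([np.cross(y,z),y,z],1)
def Rtilt(t,s=1): # closing along machine y, tool leaning back t from vertical, pointing into machine
    z=np.r_[np.sin(t)*U,-np.cos(t)];y=s*np.r_[V,0];return np.stack([np.cross(y,z),y,z],1)
def wall(c,h,delta,s=1,z=.08,r=.040): # TCP pose for wall grip, h handle angle
    p=h+delta;return np.r_[c[0]+r*np.cos(p),c[1]+r*np.sin(p),z],Rdown(p+(0 if s>0 else np.pi))
E
python3 - <<'E'
from h import *
h0=np.radians(-54.4);h1=YAW-np.pi
M=[.527,-.292]
for dl in(-50,50):
  for s in(1,-1):
    d=np.radians(dl);r=[]
    for c,h in[(M,h0),((.474,-.114),h0),((.43,.02),h0),((.43,.02),(h0+h1)/2),((.43,.02),h1),(mw(-.15,0,0),h1),(mw(-.09,0,0),h1)]:
        q=inverse_kinematics(*wall(c,h,d,s));r.append(None if q is None else np.round(q,2).tolist())
    print(dl,s);[print("  ",x) for x in r]
for t in(30,40,50):
  for s in(1,-1):
    print(t,s,[None if (q:=inverse_kinematics(mw(-x,0,.055)-.006*Rtilt(np.radians(t))[:,2],Rtilt(np.radians(t),s))) is None else np.round(q,2).tolist() for x in(.067,.157,.22)])
E
```

```text
-50 1
   [0.51, 0.57, -0.01, 1.83, 0.01, 0.74, -1.33]
   [0.34, 0.42, -0.13, 2.12, 0.09, 0.61, -1.68]
   [0.22, 0.35, -0.32, 2.26, 0.21, 0.56, -2.08]
   [-0.86, 0.43, 0.92, 2.37, -0.63, 0.6, -2.18]
   [0.74, 0.59, -1.18, 2.28, 0.81, 0.79, 1.63]
   [0.54, 0.53, -1.17, 2.35, 0.77, 0.73, 1.42]
   [0.5, 0.64, -1.18, 2.22, 0.84, 0.84, 1.4]
-50 -1
   [0.92, 0.64, -0.58, 1.81, 0.46, 0.83, 1.43]
   [0.73, 0.49, -0.62, 2.1, 0.44, 0.68, 1.13]
   [0.56, 0.43, -0.74, 2.24, 0.49, 0.63, 0.78]
   [0.48, 0.38, -0.7, 2.3, 0.45, 0.59, -0.16]
   [0.39, 0.39, -0.7, 2.29, 0.45, 0.6, -1.16]
   [0.36, 0.41, -0.93, 2.35, 0.58, 0.62, -1.52]
   [0.36, 0.51, -0.96, 2.23, 0.66, 0.71, -1.57]
50 1
   [0.65, 0.63, -0.34, 1.76, 0.27, 0.81, 0.11]
   [0.52, 0.51, -0.48, 2.02, 0.35, 0.7, -0.26]
   [0.33, 0.45, -0.56, 2.14, 0.39, 0.65, -0.58]
   [0.29, 0.4, -0.42, 2.19, 0.28, 0.6, -1.33]
   [0.21, 0.34, -0.32, 2.27, 0.2, 0.56, -2.16]
   [0.14, 0.31, -0.47, 2.36, 0.27, 0.53, -2.45]
   [0.07, 0.37, -0.42, 2.23, 0.27, 0.58, -2.45]
50 -1
   [0.21, 0.61, 0.28, 1.78, -0.23, 0.78, -2.61]
   [-0.63, 0.75, 1.11, 2.08, -0.9, 0.9, -2.22]
   [0.76, 0.72, -1.18, 2.12, 0.88, 0.92, 2.12]
   [0.84, 0.69, -1.18, 2.16, 0.86, 0.89, 1.27]
   [0.55, 0.42, -0.72, 2.25, 0.48, 0.62, 0.71]
   [0.61, 0.47, -1.04, 2.33, 0.67, 0.67, 0.3]
   [0.49, 0.52, -0.94, 2.21, 0.66, 0.72, 0.32]
30 1 [None, None, None]
30 -1 [None, None, None]
40 1 [None, None, None]
40 -1 [None, None, None]
50 1 [None, None, None]
50 -1 [None, None, None]
```

Run:
```python
from h import *
for t in(0,5,10,15,20,25,30):
  for z in(.035,.05):
   for s in(1,-1):
    R=Rtilt(np.radians(t),s)
    print(t,z,s,["-" if (q:=inverse_kinematics(mw(-x,0,z)-.006*R[:,2],R)) is None else np.round(q,2).tolist() for x in(.068,.10,.13,.15)])
```

```text
0 0.035 1 [[0.23, 0.58, -0.73, 2.15, 0.65, 0.65, 0.97], [0.33, 0.59, -0.85, 2.21, 0.75, 0.66, 0.87], [0.4, 0.58, -0.92, 2.27, 0.81, 0.65, 0.81], [0.41, 0.56, -0.92, 2.32, 0.81, 0.62, 0.8]]
0 0.035 -1 [[0.04, 0.51, -0.48, 2.16, 0.44, 0.56, -1.97], [0.05, 0.48, -0.48, 2.23, 0.44, 0.53, -1.99], [0.06, 0.45, -0.49, 2.29, 0.45, 0.49, -2.0], [0.07, 0.43, -0.5, 2.33, 0.45, 0.47, -2.01]]
0 0.05 1 [[0.32, 0.6, -0.85, 2.14, 0.7, 0.72, 0.93], [0.41, 0.6, -0.95, 2.2, 0.77, 0.72, 0.85], [0.45, 0.58, -0.99, 2.27, 0.79, 0.7, 0.82], [0.46, 0.55, -0.98, 2.31, 0.78, 0.66, 0.82]]
0 0.05 -1 [[0.07, 0.49, -0.52, 2.15, 0.43, 0.6, -1.97], [0.09, 0.46, -0.53, 2.22, 0.43, 0.57, -1.98], [0.11, 0.43, -0.55, 2.28, 0.44, 0.53, -1.98], [0.12, 0.4, -0.55, 2.32, 0.44, 0.51, -1.99]]
5 0.035 1 [[0.2, 0.54, -0.68, 2.2, 0.71, 0.52, 0.91], [0.37, 0.58, -0.89, 2.27, 0.9, 0.58, 0.73], [0.34, 0.52, -0.82, 2.33, 0.85, 0.51, 0.76], [0.28, 0.46, -0.74, 2.38, 0.8, 0.44, 0.81]]
5 0.035 -1 [[-0.0, 0.48, -0.43, 2.21, 0.47, 0.44, -2.0], [0.0, 0.45, -0.42, 2.28, 0.48, 0.4, -2.02], [0.01, 0.41, -0.42, 2.35, 0.48, 0.36, -2.03], [0.01
[... 1555 characters left out ...]
.36, -0.98, 0.25, -0.59], [0.11, 0.4, -0.53, 2.38, 0.93, 0.24, -2.46], [0.17, 0.37, -0.59, 2.44, 1.06, 0.24, -2.59], '-']
20 0.035 1 [[0.32, 0.54, -0.8, 2.36, 1.55, 0.37, 0.12], '-', '-', '-']
20 0.035 -1 ['-', '-', '-', '-']
20 0.05 1 [[0.18, 0.44, -0.62, 2.36, 1.38, 0.25, 0.25], '-', '-', '-']
20 0.05 -1 ['-', '-', '-', '-']
25 0.035 1 [[0.59, 0.76, -1.17, 2.4, 1.79, 0.67, -0.02], '-', '-', '-']
25 0.035 -1 [[0.01, 0.45, -0.41, 2.43, 2.3, 0.22, 2.47], '-', '-', '-']
25 0.05 1 [[0.6, 0.7, -1.17, 2.4, 1.73, 0.62, 0.02], '-', '-', '-']
25 0.05 -1 ['-', '-', '-', '-']
30 0.035 1 ['-', '-', '-', '-']
30 0.035 -1 ['-', '-', '-', '-']
30 0.05 1 ['-', '-', '-', '-']
30 0.05 -1 ['-', '-', '-', '-']
```

Run:
```python
from h import *
M=np.array([.527,-.292]);h0=np.radians(-54.4);d=np.radians(-50)
p,R=wall(M,h0,d,-1,z=.078)
movep(p+[0,0,.12],R); command_gripper(.05,30)
print(move_l(p,feed=.12,until_force=6), sense()["position"])
command_gripper(0.0,40)
s=sense();print(s["time_s"],s["joint_pos"].round(2) if hasattr(s["joint_pos"],"round") else s["joint_pos"],s["finger_gap"],s["gripper_force"],s["wrist_force"],s["position"])
I,D=camera("top");cv2.imwrite("pics/t1.png",cv2.resize(I[70:270,90:370],(800,571))[:,:,::-1])
```

```text
False [ 0.51770812 -0.33095805  0.07885115]
3.5833 [ 0.91  0.64 -0.57  1.81  0.45  0.82  1.44] 0.00866655450820673 38.39660621713847 [-2.2893155   1.20785495  6.11126722] [ 0.51698693 -0.33031998  0.07899479]
```

View pics/t1.png

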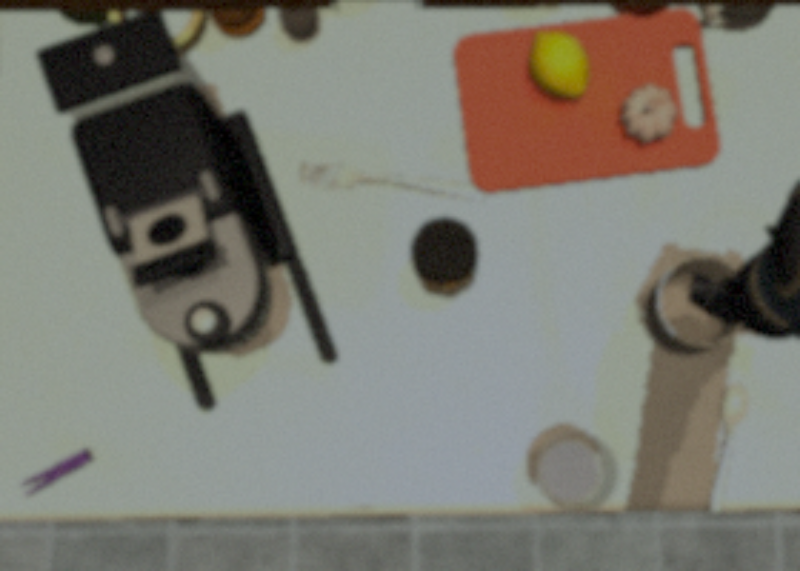

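The mug wall is gripped with a 8.7 mm gap. Now I'll slide it through the gap, turn it, and slide it part-way into the bay.

Run:
```python
from h import *
h0=np.radians(-54.4);h1=YAW-np.pi;d=np.radians(-50);r=.0387
p=sense()["position"];c0=np.array(p[:2])-r*np.array([np.cos(h0+d),np.sin(h0+d)]);print("mug",c0)
z=p[2]
def go(c,h,feed):
    P,R=wall(c,h,d,-1,z,r);move_l(P,R,feed=feed)
go((.474,-.114),h0,.1);go((.432,.02),h0,.1)
for k in range(1,6): go((.432,.02),h0+(h1-h0)*k/5,.04)
go(mw(-.16,0,0),h1,.1)
s=sense();print(s["time_s"],s["position"],s["finger_gap"],s["wrist_force"])
go(mw(-.085,0,0),h1,.06)
s=sense();print(s["time_s"],s["position"],s["finger_gap"],s["wrist_force"])
for n in("top","side"):
    I,D=camera(n);np.savez(n+"2.npz",p=I,d=D)
    a=I[120:270,110:320] if n=="top" else I[170:320,130:340]
    cv2.imwrite(f"pics/{n}2.png",cv2.resize(a,(630,450))[:,:,::-1])
a=cv2.imread("pics/top2.png")
cv2.imwrite("pics/c2.png",cv2.resize(np.hstack([a,cv2.imread("pics/side2.png")]),(800,286)))
```

```text
mug [ 0.52658925 -0.29282807]
10.8667 [0.33626892 0.10894271 0.07893044] 0.008587940267321669 [-2.07089047  1.19099331 10.38889782]
12.2667 [0.40225568 0.13265458 0.07881883] 0.00846674424325086 [-12.96551933  -4.36859532  24.63877261]
```

View pics/c2.png

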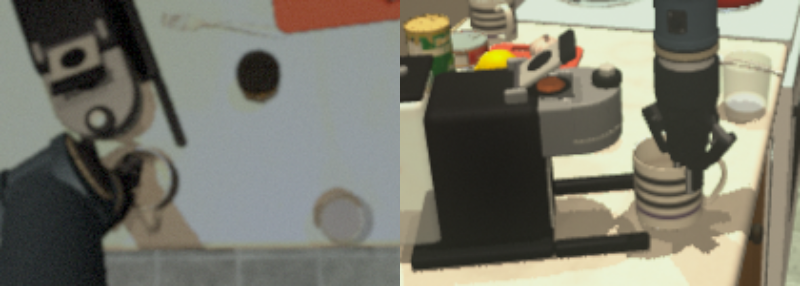

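Force is rising (about −14 N along the machine's −x), so something is blocked. I'll find the mug's actual pose relative to the feet.

Run:
```python
from h import *
from scipy.optimize import least_squares
for n in("top","side"):
    T=np.load(n+"2.npz");P=cloud(n,T["d"])
    q=P.reshape(-1,3);l=np.c_[(q[:,:2]-MO)@U,(q[:,:2]-MO)@V,q[:,2]]
    m=(l[:,2]>.083)&(l[:,2]<.096)&(l[:,0]>-.2)&(l[:,0]<-.02)&(abs(l[:,1])<.09);a=l[m]
    f=lambda x:np.hypot(a[:,0]-x[0],a[:,1]-x[1])-.0395
    s=least_squares(f,[-.09,0],loss="soft_l1",f_scale=.002);print(n,len(a),s.x,np.median(abs(s.fun)),np.median(a[:,2]))
    m=(l[:,2]>.02)&(l[:,2]<.08)&(l[:,0]>-.2)&(l[:,0]<-.06)&(abs(l[:,1])<.09);a=l[m];
    b=a[a[:,0]<-.13];print(" handle pts",len(b),np.median(b,0),b.min(0))
    m=(l[:,2]>.012)&(l[:,2]<.022)&(l[:,0]>-.08)&(l[:,0]<.03)&(abs(l[:,1])<.09)&(T["p"].reshape(-1,3).max(1)<70);a=l[m]
    for sg in(-1,1):
        b=a[a[:,1]*sg>.045];print(" foot",sg,len(b),len(b) and (np.percentile(b,[2,98],0)[:,:2].ravel()))
s=sense();print("tcp local",(s["position"][:2]-MO)@U,(s["position"][:2]-MO)@V,"ztilt",s["tcp_rot"][:,2],s["joint_pos"])
```

```text
top 113 [-0.09583215 -0.00398231] 0.0019274928824038196 0.08909863584690969
 handle pts 90 [-0.14381205  0.00095067  0.06214278] [-0.16759036 -0.02690792  0.02008337]
 foot -1 136 [-0.0597452  -0.07232024  0.0290103  -0.06111282]
 foot 1 31 [-0.02614151  0.05541778 -0.00059741  0.06759532]
side 211 [-0.09613789 -0.00135829] 0.001660475421351719 0.088536232743476
 handle pts 137 [-0.15352858  0.0100718   0.04122037] [-0.16990719 -0.00348184  0.02011997]
 foot -1 161 [-0.05869611 -0.0684459   0.0277025  -0.05580617]
 foot 1 239 [-0.06287206  0.05844029  0.02775273  0.071704  ]
tcp local -0.11607834612867374 0.02873967774377952 ztilt [-0.01223867 -0.00669792 -0.99990267] [-0.22253189  0.35176074 -0.23156131  2.24947695  0.14908109  0.568033
 -1.08003252]
```

The mug is at local (−0.096, −0.003), clear of the feet. The arm's wrist or forearm must be meeting the head instead. I'll back off slightly, release, and rise.

Run:
```python
from h import *
s=sense();p=np.array(s["position"]);R=Rdown(YAW-np.pi-np.radians(50)+np.pi)
move_l(np.r_[p[:2]-.004*U,.079],R,feed=.03);print(sense()["wrist_force"])
command_gripper(.045);print(sense()["wrist_force"])
p=np.array(sense()["position"]);move_l(p+[0,0,.17],feed=.15)
I,D=camera("top");np.savez("top3.npz",p=I,d=D);I2,D2=camera("side");np.savez("side3.npz",p=I2,d=D2)
# IK for push poses, tool y along machine x, opening .045
for s in(0,np.pi):
    R=Rdown(YAW+s)
    print([ "-" if (q:=inverse_kinematics(mw(x,0,.065),R)) is None else np.round(q,2).tolist() for x in(-.21,-.19,-.15,-.11)])
print(sense()["time_s"],sense()["joint_pos"])
for s in(0,np.pi):
  for off in (.03,):
    print([ "-" if (q:=inverse_kinematics(mw(x,0,.065),Rdown(YAW+s+np.pi/2))) is None else np.round(q,2).tolist() for x in(-.2,-.18,-.15,-.083)])
```

```text
[ 0.57267459 -0.93466906  4.62405545]
[0.64654508 0.3014836  0.42241523]
['-', [-0.12, 0.29, -0.26, 2.41, 0.17, 0.45, -0.16], [-0.13, 0.34, -0.26, 2.33, 0.18, 0.49, -0.17], [-0.14, 0.39, -0.25, 2.25, 0.19, 0.53, -0.17]]
['-', [0.62, 0.57, -1.18, 2.38, 0.85, 0.72, 2.3], [-1.2, 0.59, 1.11, 2.38, -0.9, 0.69, -2.17], [-1.18, 0.65, 1.11, 2.3, -0.92, 0.75, -2.18]]
14.6833 [-0.15950667  0.06918629 -0.2706588   2.09863461  0.02194672  0.9783165
 -0.9513977 ]
[[0.01, 0.3, -0.4, 2.43, 0.27, 0.45, 1.32], [0.02, 0.32, -0.42, 2.39, 0.28, 0.47, 1.3], [0.02, 0.36, -0.44, 2.32, 0.31, 0.51, 1.27], [0.04, 0.45, -0.47, 2.18, 0.36, 0.59, 1.23]]
[[-0.18, 0.28, -0.19, 2.44, 0.12, 0.43, -1.68], [-0.18, 0.3, -0.19, 2.4, 0.13, 0.45, -1.69], [-0.19, 0.34, -0.18, 2.34, 0.13, 0.48, -1.69], [-0.2, 0.41, -0.18, 2.19, 0.14, 0.55, -1.7]]
```

```bash
cat >> h.py <<'E'
def mugpose(pre):
    from scipy.optimize import least_squares
    for n in("top","side"):
        T=np.load(f"{n}{pre}.npz");P=cloud(n,T["d"])
        q=P.reshape(-1,3);l=np.c_[(q[:,:2]-MO)@U,(q[:,:2]-MO)@V,q[:,2]]
        m=(l[:,2]>.083)&(l[:,2]<.096)&(l[:,0]>-.2)&(l[:,0]<.05)&(abs(l[:,1])<.06);a=l[m]
        if len(a)>10:
            s=least_squares(lambda x:np.hypot(a[:,0]-x[0],a[:,1]-x[1])-.0395,[a[:,0].mean(),0],loss="soft_l1",f_scale=.002);print(n,"rim",len(a),s.x,np.median(abs(s.fun)));c=s.x
        m=(l[:,2]>.025)&(l[:,2]<.085)&(l[:,0]>-.2)&(l[:,0]<-.045)&(abs(l[:,1])<.05);a=l[m];a=a[np.hypot(*(a[:,:2]-c).T)>.05]
        if len(a):print(n,"handle",len(a),np.median(a,0),"min",a.min(0)[:2],"y",np.percentile(a[:,1],[5,95]),"ang",np.degrees(np.arctan2(*-(np.median(a,0)-[*c,0])[[1,0]])))
E
python3 - <<'E'
from h import *
mugpose(3)
a=np.load("top3.npz")["p"][120:270,110:320];b=np.load("side3.npz")["p"][170:320,130:340]
cv2.imwrite("pics/c3.png",np.vstack([cv2.resize(x,(420,300),interpolation=cv2.INTER_CUBIC) for x in(a,b)])[:,:,::-1])
E
```

```text
top rim 137 [-0.0999862  -0.00173096] 0.002203105064302789
top handle 57 [-0.15981338  0.00310363  0.07542699] min [-0.17034519 -0.00194928] y [-0.00085313  0.01039121] ang -4.619992282158693
side rim 312 [-0.10140811 -0.00105661] 0.0024010857951905634
side handle 93 [-0.16433415  0.00764292  0.05922328] min [-0.17196983 -0.00279685] y [-0.00019958  0.01112991] ang -7.871243437115127
```

View pics/c3.png

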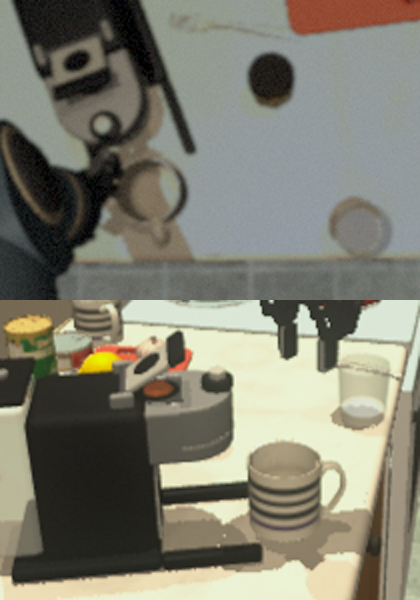

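Run:
```python
from h import *
for n in("top","side"):
    A=np.load(n+"2.npz");B=np.load(n+"0.npz");P=cloud(n,A["d"])
    m=(B["d"]-A["d"]>.015)&(A["d"]>0);q=P[m];l=np.c_[(q[:,:2]-MO)@U,(q[:,:2]-MO)@V,q[:,2]]
    for z0,z1 in((.1,.13),(.13,.16),(.16,.19),(.19,.22),(.22,.26),(.26,.32),(.32,.4)):
        a=l[(l[:,2]>z0)&(l[:,2]<z1)]
        if len(a)>3:
            i=np.argsort(np.hypot(a[:,0]-.012,a[:,1]))[:3].mean if 0 else np.hypot(a[:,0]-.012,a[:,1]).argmin()
            print(n,z0,len(a),"x max",np.percentile(a[:,0],99).round(3),"y",np.percentile(a[:,1],[1,99]).round(3),"nearest nose axis",a[i].round(3),np.hypot(a[i,0]-.012,a[i,1]).round(3))
```

```text
top 0.1 49 x max -0.091 y [-0.015  0.059] nearest nose axis [-0.09  -0.017  0.126] 0.103
top 0.13 115 x max -0.068 y [-0.022  0.056] nearest nose axis [-0.067 -0.009  0.148] 0.08
top 0.16 69 x max -0.083 y [-0.017  0.017] nearest nose axis [-0.082  0.003  0.162] 0.094
top 0.19 125 x max -0.088 y [-0.018  0.033] nearest nose axis [-0.085  0.007  0.217] 0.097
top 0.22 123 x max -0.096 y [-0.018  0.026] nearest nose axis [-0.093  0.001  0.251] 0.105
top 0.26 38 x max -0.1 y [-0.006  0.002] nearest nose axis [-0.099 -0.003  0.264] 0.111
top 0.32 761 x max -0.067 y [-0.021  0.075] nearest nose axis [-0.064 -0.     0.36 ] 0.076
side 0.1 427 x max -0.077 y [-1.614  0.073] nearest nose axis [-0.077 -0.001  0.128] 0.089
side 0.13 612 x max -0.069 y [-1.594  0.114] nearest nose axis [-0.069 -0.007  0.149] 0.081
side 0.16 441 x max -0.082 y [-1.606  0.116] nearest nose axis [-0.085  0.011  0.167] 0.098
side 0.19 838 x max -0.039 y [-1.605  0.121] nearest nose axis [-0.079  0.026  0.205] 0.095
side 0.22 1103 x max -0.061 y [-1.61   0.124] nearest nose axis [-0.081  0.019  0.228] 0.095
side 0.26 2066 x max -0.079 y [-1.589  0.12 ] nearest nose axis [-0.081  0.02   0.263] 0.095
side 0.32 4173 x max -0.07 y [-1.56   0.083] nearest nose axis [-0.066  0.007  0.361] 0.078
```

Nothing on the arm comes nearer than about 28 mm to the head. The resistance was downward pressing (24 N × 0.6 ≈ 14 N), not an obstacle. The mug stands upright at local (−0.101, −0.001) with its handle to the front, about 5° off. I'll pinch the handle from above, which also straightens it, and carry the mug most of the way in.

Run:
```python
from h import *
R=Rdown(YAW-np.pi/2)
command_gripper(.05)
x=-.1007-.070
movep(mw(x,.002,.17),R)
print(move_l(mw(x,.002,.056),feed=.1,until_force=6))
command_gripper(0,25)
s=sense();print(s["time_s"],s["finger_gap"],s["wrist_force"],s["position"])
move_l(mw(x+.02,0,.057),R,feed=.05);print(sense()["wrist_force"])
b=move_l(mw(-.090,0,.057),feed=.05,until_force=15)
s=sense();print(b,s["time_s"],s["finger_gap"],s["wrist_force"],(np.array(s["position"])[:2]-MO)@np.c_[U,V],s["position"][2])
for n in("top","side"):
    I,D=camera(n);np.savez(n+"4.npz",p=I,d=D)
mugpose(4)
a=np.load("top4.npz")["p"][120:270,110:320];b=np.load("side4.npz")["p"][170:320,130:340]
cv2.imwrite("pics/c4.png",np.vstack([cv2.resize(x,(420,300),interpolation=cv2.INTER_CUBIC) for x in(a,b)])[:,:,::-1])
```

```text
False
17.25 0.01670209348652827 [-0.98216831 -0.17751336  4.1330326 ] [0.36088324 0.08834392 0.05631123]
[ 0.06124864  0.44942556 -0.51973968]
False 19.1667 0.016834925212473324 [ 0.32841255 -0.77917642 -1.50851199] [-9.02740294e-02 -2.96177457e-06] 0.05699752625108144
top rim 54 [-0.0606617  -0.00808853] 0.010208339911713264
side rim 290 [-0.02466927 -0.00103984] 0.0027407035083311312
side handle 168 [-0.08679209  0.01798335  0.0546292 ] min [-0.10482368 -0.01385881] y [-0.01072286  0.0393561 ] ang -17.025590599337747
```

View pics/c4.png

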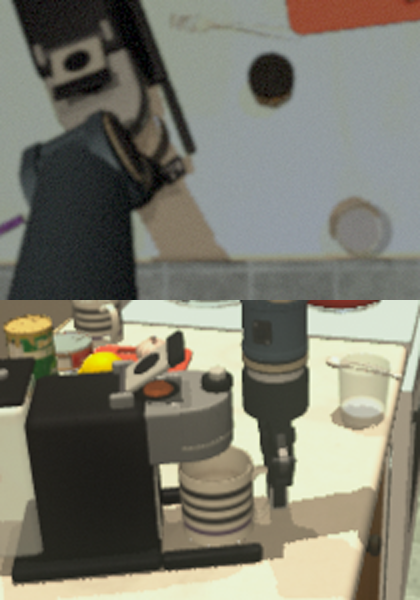

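Mug is between the feet, upright and straight, about 22 mm short of home (side rim centre ≈ −0.024). I'll release, then push the handle tip with the back of a finger so the gripper body stays clear of the nose.

Run:
```python
from h import *
command_gripper(.05)
move_l(mw(-.145,0,.06),feed=.12)
move_l(mw(-.150,0,.14),feed=.2)
for n in("top","side"):
    I,D=camera(n);np.savez(n+"5.npz",p=I,d=D)
mugpose(5)
R=Rdown(YAW)
movep(mw(-.150,0,.14),R);command_gripper(.045)
print(move_l(mw(-.150,0,.065),feed=.12,until_force=5))
b=move_l(mw(-.118,0,.065),R,feed=.05,until_force=12)
s=sense();print(b,s["time_s"],s["finger_gap"],s["wrist_force"],(np.array(s["position"])[:2]-MO)@np.c_[U,V],s["position"][2])
for n in("top","side"):
    I,D=camera(n);np.savez(n+"6.npz",p=I,d=D)
mugpose(6)
```

```text
top rim 83 [-0.02257312 -0.00408609] 0.0011799897859228886
top handle 51 [-0.08253337  0.00128371  0.07370997] min [-0.0911071  -0.00448767] y [-0.00359868  0.00773253] ang -5.117521920266076
side rim 235 [-0.02287217 -0.00197498] 0.0020149277567001814
side handle 92 [-0.08455574  0.00535322  0.06154438] min [-0.09392468 -0.00702768] y [-0.00228446  0.0080798 ] ang -6.7751623954707485
False
False 24.0667 0.04505544275929397 [-0.13848172 -0.44933036 -0.76193746] [-1.17955245e-01  2.85665029e-05] 0.06492108720789443
top rim 71 [-0.07603097 -0.04146913] 0.012877978326932424
top handle 6 [-0.14529321 -0.00713962  0.05382864] min [-0.1534262  -0.00880517] y [-0.00872329 -0.00323499] ang -26.365103494208107
side rim 313 [-0.0233062   0.00151859] 0.010091097664879423
side handle 230 [-0.09533703  0.00768144  0.06497228] min [-0.15966728 -0.01274207] y [-0.00410692  0.01217811] ang -4.890235348619511
```

Run:
```python
from h import *
print(move_l(mw(-.110,0,.065),feed=.04,until_force=8))
s=sense();print(s["wrist_force"])
move_l(mw(-.150,0,.065),feed=.15);move_l(mw(-.155,0,.15),feed=.2)
for n in("top","side"):
    I,D=camera(n);np.savez(n+"7.npz",p=I,d=D)
mugpose(7);print(sense()["time_s"])
a=np.load("top7.npz")["p"][120:270,110:320];b=np.load("side7.npz")["p"][170:320,130:340]
cv2.imwrite("pics/c7.png",np.vstack([cv2.resize(x,(420,300),interpolation=cv2.INTER_CUBIC) for x in(a,b)])[:,:,::-1])
```

```text
False
[0.63615699 0.4506937  0.16219212]
top rim 62 [-0.00410977 -0.0058907 ] 0.001132585300027026
top handle 54 [-0.06254862  0.00086353  0.07446709] min [-0.07214769 -0.00388975] y [-0.00347347  0.00790118] ang -6.592866560178422
side rim 209 [-0.00390996 -0.00286787] 0.0017074183819152794
side handle 93 [-0.06718654  0.00513713  0.05988424] min [-0.07535767 -0.0041944 ] y [-0.00195189  0.00887332] ang -7.210074887239966
25.6083
```

View pics/c7.png

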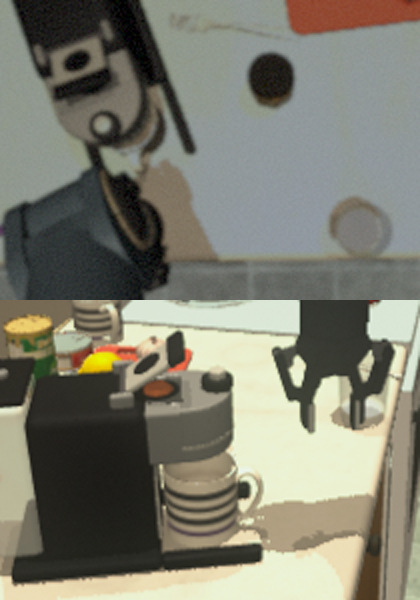

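Mug is centred at about −0.004 (x). One more 4 mm nudge will bring it home. Meanwhile I'll read the lever angle and button height from the stored clouds.

Run:
```python
from h import *
move_l(mw(-.155,0,.065),feed=.2);print(move_l(mw(-.1055,0,.065),feed=.06,until_force=8))
move_l(mw(-.150,0,.065),feed=.15);move_l(mw(-.155,0,.15),feed=.2)
for n in("top","side"):
    I,D=camera(n);np.savez(n+"8.npz",p=I,d=D)
mugpose(8);print(sense()["time_s"])
for n in("top","side"):
    P=cloud(n,np.load(n+"0.npz")["d"]).reshape(-1,3);l=np.c_[(P[:,:2]-MO)@np.c_[U,V],P[:,2]]
    a=l[(l[:,0]>-.02)&(l[:,0]<.075)&(abs(l[:,1])<.028)&(l[:,2]>.215)&(l[:,2]<.3)]
    i=a[:,2].argmax();print(n,"lever",len(a),"top",a[i],"slope",np.arctan(-np.polyfit(a[:,0],a[:,2],1)[0]))
    for x0 in np.arange(0,.07,.01):
        b=a[(a[:,0]>=x0)&(a[:,0]<x0+.01)]
        if len(b):print("  ",x0.round(2),len(b),np.percentile(b[:,2],95).round(4))
    a=l[(np.hypot(l[:,0]+.024,l[:,1])<.008)];print(" btn z",np.percentile(a[:,2],[10,50,90]))
for s in(0,np.pi):
    print([ "-" if (q:=inverse_kinematics(mw(x,0,z),Rdown(YAW+np.pi/2+s))) is None else np.round(q,2).tolist() for x,z in((.04,.33),(.01,.235),(-.024,.235))])
```

```text
True
top rim 64 [-0.00399623 -0.0057633 ] 0.0011992831301578001
top handle 54 [-0.0630433   0.00107849  0.07387613] min [-0.0724419  -0.00436571] y [-0.00359404  0.00823208] ang -6.60939242776425
side rim 210 [-0.00390874 -0.00257864] 0.0016998920852412322
side handle 92 [-0.06720553  0.00482395  0.06069936] min [-0.07559086 -0.00501511] y [-0.00227799  0.00814532] ang -6.670464611433835
28.0083
top lever 498 top [ 0.01164426 -0.0268008   0.24895376] slope 0.5333282315708587
   0.0 27 0.2463
   0.01 112 0.2486
   0.02 78 0.2444
   0.03 93 0.2346
   0.04 87 0.2311
   0.05 81 0.2242
   0.06 20 0.2195
 btn z [-0.00145846  0.20971769  0.21202767]
side lever 318 top [0.01377051 0.0007721  0.25022043] slope 0.5526056026805766
   0.0 21 0.2488
   0.01 54 0.2484
   0.02 62 0.2435
   0.03 62 0.2346
   0.04 62 0.2304
   0.05 50 0.2236
   0.06 7 0.2187
 btn z [0.00085847 0.20458844 0.21274773]
[[0.19, 0.34, -0.71, 1.64, 0.23, 1.25, 1.37], [0.22, 0.38, -0.72, 1.82, 0.28, 1.05, 1.32], [0.24, 0.32, -0.72, 1.9, 0.24, 1.02, 1.35]]
[[-0.14, 0.27, -0.27, 1.65, 0.08, 1.22, -1.63], [-0.17, 0.3, -0.22, 1.85, 0.08, 1.01, -1.63], [-0.15, 0.25, -0.24, 1.92, 0.07, 0.98, -1.63]]
```

The force stop tripped early and the mug did not move. I'll repeat it slowly, with a position printout.

Run:
```python
from h import *
L=lambda:(np.array(sense()["position"])[:2]-MO)@np.c_[U,V]
move_l(mw(-.150,0,.065),feed=.2);move_l(mw(-.118,0,.065),feed=.1)
print(sense()["wrist_force"])
for x in(-.110,-.1065):
    b=move_l(mw(x,0,.065),feed=.03,until_force=15);print(b,L(),sense()["wrist_force"],sense()["finger_gap"])
move_l(mw(-.150,0,.065),feed=.15);move_l(mw(-.155,0,.15),feed=.2)
for n in("top","side"):
    I,D=camera(n);np.savez(n+"9.npz",p=I,d=D)
mugpose(9);print(sense()["time_s"])
```

```text
[ 0.91069995 -0.34301422 -0.59610859]
False [-1.10037729e-01  1.74182902e-05] [0.55728691 0.17954974 0.77511115] 0.04532974714132083
False [-0.10999118 -0.0004199 ] [-4.89302739 -2.16079059 -1.30741202] 0.04514048441608239
top rim 62 [-0.0042046  -0.00561994] 0.0009079873224819464
top handle 54 [-0.06286078  0.00095404  0.07379931] min [-0.07246712 -0.00390991] y [-0.00360396  0.00828779] ang -6.394824501552942
side rim 209 [-0.00402333 -0.00264576] 0.0017285493791087195
side handle 91 [-0.06736107  0.0048097   0.05992678] min [-0.07564737 -0.00465791] y [-0.00152217  0.00824469] ang -6.713366258376011
30.85
```

The block is the open gripper's outer knuckles (~65 mm from its axis) touching the nose, not the mug. For the last 4 mm I'll push with closed fingers, tool leaned back 10° and pad sides toward the handle, which leaves about 15 mm clearance.

Run:
```python
from h import *
L=lambda:(np.array(sense()["position"])[:2]-MO)@np.c_[U,V]
R=Rtilt(np.radians(10),1);g=lambda x,z:mw(x,0.001,z)-.006*R[:,2]
for x,z in((-.125,.14),(-.125,.05),(-.08,.05)):
    q=inverse_kinematics(g(x,z),R);print("-" if q is None else np.round(q,2))
command_gripper(0,30)
movep(g(-.125,.14),R);move_l(g(-.125,.05),feed=.15);move_l(g(-.095,.05),feed=.1)
b=move_l(g(-.085,.05),feed=.03,until_force=15);print(b,L(),g(-.085,.05),sense()["position"],sense()["wrist_force"])
move_l(g(-.115,.05),feed=.15)
for n in("top","side"):
    I,D=camera(n);np.savez(n+"a.npz",p=I,d=D)
mugpose("a");print(sense()["time_s"])
```

```text
[ 0.33  0.2  -0.74  2.3   0.28  0.53  1.32]
[ 0.14  0.39 -0.57  2.38  0.7   0.33  0.9 ]
[ 0.15  0.45 -0.59  2.28  0.7   0.39  0.91]
False [-0.08603154  0.00104463] [0.44021073 0.11738075 0.05590885] [0.44020455 0.11742615 0.05587105] [-0.59424338  0.19932319  0.12178456]
top rim 69 [-0.00446236 -0.00568992] 0.0012934729655716334
top handle 53 [-0.06268076  0.00077775  0.07353922] min [-0.10759968 -0.02068776] y [-0.00387005  0.00807105] ang -6.339175334056065
side rim 280 [-0.00731098 -0.00228961] 0.0035725998019641124
side handle 249 [-0.10911686  0.00761127  0.05798201] min [-0.13514686 -0.02446556] y [-0.00257165  0.03070861] ang -5.554689936140115
34.775
```

Run:
```python
from h import *
L=lambda:(np.array(sense()["position"])[:2]-MO)@np.c_[U,V]
R=Rtilt(np.radians(10),1);g=lambda x,z:mw(x,0.001,z)-.006*R[:,2]
move_l(g(-.086,.05),feed=.1)
b=move_l(g(-.0795,.05),feed=.03,until_force=15);print(b,L(),sense()["wrist_force"])
move_l(g(-.12,.05),feed=.15);move_l(g(-.125,.12),feed=.2)
for n in("top","side"):
    I,D=camera(n);np.savez(n+"b.npz",p=I,d=D)
mugpose("b");print(sense()["time_s"])
```

```text
False [-0.08056657  0.0010265 ] [-1.33749356 -0.44368057 -0.77121374]
top rim 56 [ 0.00082426 -0.00591527] 0.0009560079959468996
top handle 56 [-0.05832129  0.00174894  0.07315998] min [-0.06789432 -0.00427872] y [-0.00310814  0.00859291] ang -7.383373650350214
side rim 204 [ 0.00063919 -0.00266402] 0.0017785634143670133
side handle 89 [-0.06237422  0.00531325  0.06219591] min [-0.07047798 -0.00402003] y [-0.00105475  0.00938136] ang -7.2150638790653305
36.6
```

Mug home (x ≈ +0.001, y ≈ −0.004). Now the lever.

Run:
```python
from h import *
R=Rdown(YAW+np.pi/2)
pad=lambda t:mw(.075-.069*np.cos(t)+.011*np.sin(t)+.003,0,.198+.069*np.sin(t)+.011*np.cos(t)+.025)
move_l(mw(-.12,0,.30),R,feed=.25)
movep(pad(.6)+[0,0,.03],R)
for t in(.6,.4,.2,.05): move_l(pad(t),feed=.1)
print(sense()["wrist_force"])
b=move_l(pad(0)-[0,0,.006],feed=.03,until_force=15);s=sense();print(b,s["wrist_force"],s["position"][2]-.025,s["time_s"])
move_l(np.array(s["position"])+[0,0,.05],feed=.2)
move_l(mw(-.10,0,.29),feed=.25)
for n in("top","side"):
    I,D=camera(n);np.savez(n+"c.npz",p=I,d=D)
    P=cloud(n,D).reshape(-1,3);l=np.c_[(P[:,:2]-MO)@np.c_[U,V],P[:,2]]
    a=l[(l[:,0]>-.005)&(l[:,0]<.07)&(abs(l[:,1])<.025)&(l[:,2]>.192)&(l[:,2]<.3)]
    for x0 in np.arange(-.0,.07,.01):
        c=a[(a[:,0]>=x0)&(a[:,0]<x0+.01)]
        if len(c):print("  ",x0.round(2),len(c),np.percentile(c[:,2],[50,95]).round(4))
    c=l[np.hypot(l[:,0]+.024,l[:,1])<.02];c=c[(c[:,2]>.205)&(c[:,2]<.22)];print(n,"btn",np.median(c,0),np.percentile(c[:,2],95))
mugpose("c");print(sense()["time_s"])
a=np.load("topc.npz")["p"][120:270,110:320];b=np.load("sidec.npz")["p"][170:320,130:340]
cv2.imwrite("pics/cc.png",np.vstack([cv2.resize(x,(420,300),interpolation=cv2.INTER_CUBIC) for x in(a,b)])[:,:,::-1])
```

```text
[-0.77078542 -0.37979851  0.04887309]
True [-2.51749595 -1.11943807  8.61782545] 0.20942682181519767 39.65
   -0.0 96 [0.2092 0.2112]
   0.01 86 [0.2073 0.2106]
   0.02 100 [0.2068 0.2101]
   0.03 91 [0.2083 0.2108]
   0.04 91 [0.208  0.2097]
   0.05 91 [0.2069 0.2096]
   0.06 90 [0.2064 0.209 ]
top btn [-0.02564371 -0.00217488  0.21003786] 0.2124904714963441
   -0.0 46 [0.2109 0.2121]
   0.01 57 [0.208  0.2096]
   0.02 55 [0.2081 0.2108]
   0.03 57 [0.2095 0.2115]
   0.04 62 [0.2089 0.2114]
   0.05 62 [0.2082 0.2107]
   0.06 46 [0.2083 0.2101]
side btn [-0.02608169  0.00339688  0.21059659] 0.2133468759723663
top rim 37 [ 0.00175757 -0.00672585] 0.000512692641605722
side rim 200 [ 0.00030807 -0.00318244] 0.0016281644750140156
side handle 91 [-0.06234547  0.00564312  0.06209042] min [-0.07056459 -0.00603614] y [-0.00086524  0.00881248] ang -8.018091691773026
40.75
```

View pics/cc.png

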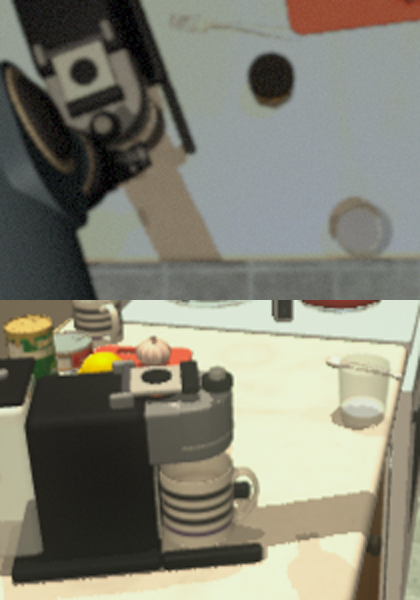

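Lever is level. I'll press it once more firmly, then press the button to its stop and release.

Run:
```python
from h import *
R=Rdown(YAW+np.pi/2)
movep(mw(.009,0,.265),R);move_l(mw(.009,0,.238),feed=.1)
b=move_l(mw(.009,0,.219),feed=.03,until_force=22);s=sense();print(b,s["wrist_force"],s["position"][2]-.025)
move_l(mw(.009,0,.265),feed=.2);move_l(mw(-.025,0,.265),feed=.1);move_l(mw(-.025,0,.242),feed=.1)
b=move_l(mw(-.025,0,.216),feed=.03,until_force=18);s=sense();print(b,s["wrist_force"],s["position"][2]-.025)
sleep(.3);s=sense();print(s["wrist_force"],s["position"][2]-.025)
move_l(mw(-.025,0,.27),feed=.15);move_l(mw(-.12,0,.30),feed=.25)
for n in("top","side"):
    I,D=camera(n);np.savez(n+"d.npz",p=I,d=D)
    P=cloud(n,D).reshape(-1,3);l=np.c_[(P[:,:2]-MO)@np.c_[U,V],P[:,2]]
    c=l[np.hypot(l[:,0]+.025,l[:,1])<.02];c=c[(c[:,2]>.2)&(c[:,2]<.22)];print(n,"btn",np.median(c,0),np.percentile(c[:,2],95))
    c=l[(l[:,0]>0)&(l[:,0]<.02)&(abs(l[:,1])<.025)&(l[:,2]>.195)];print(" lever",np.median(c[:,2]))
    for nm,c0,z in(("jar",(.578,-.052),.088),("glass",(.372,-.172),.078)):
        q=P[(np.hypot(P[:,0]-c0[0],P[:,1]-c0[1])<.06)&(P[:,2]>z)&(P[:,2]<.1)]
        if len(q)>10:print(nm,(q.min(0)+q.max(0))[:2]/2)
mugpose("d");print(sense()["time_s"])
```

```text
True [-2.37897631 -0.98994324  8.79405294] 0.20943236732496837
True [-2.3052972  -1.48516918  8.82330145] 0.2059968199424772
[-2.14582324 -1.70383431  8.46737667] 0.20602057222965373
top btn [-0.02641419 -0.00228749  0.20296743] 0.21228670267332309
 lever 0.2086191885431259
jar [ 0.5786588  -0.05134873]
glass [ 0.37409624 -0.17131999]
side btn [-0.02699517  0.00463936  0.20416489] 0.2127783615600244
 lever 0.20986875881348943
glass [ 0.37054925 -0.17641636]
top rim 55 [ 0.0013184  -0.00639089] 0.0006359626746150204
top handle 25 [-0.05339889  0.00186757  0.08004115] min [-0.06017303 -0.0043899 ] y [-0.00381845  0.00804522] ang -8.582855323270426
side rim 208 [ 0.00043062 -0.00281382] 0.001736779726107869
side handle 91 [-0.06239311  0.00529102  0.06130169] min [-0.07049448 -0.00418078] y [-0.00195326  0.00867938] ang -7.351083053422969
45.125
```

Everything checks out: the button reached its hard stop (8.5 N held against a 4 N spring) and came back, the lever is closed, and the mug is home. The jar and glass have not moved.

```bash
python3 -c "
from rig import *
print(finish_job(),sense()['time_s'])"
```

```text
the job is handed in; nothing more can be done
the job is handed in; nothing more can be done
```

The job is handed in at about 45 s: by my camera checks the mug is home under the spouts (about 4 mm off centre sideways), the lever was pushed fully down and the start button pressed and released, and the glass and jar have not moved; I did not re-measure the teaspoon, and the open gripper's knuckles briefly touched the machine's nose at under 10 N.

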